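Change the chromatograph over to the reserve gas cylinder

TASK

The cylinder on the green line is nearly empty: change the chromatograph over to the reserve without interrupting its gas. On the small gas panel, push the blue valve lever round with a fingertip until the blue line is fully open (lever in line with its pipe, home on its stop), and only then push the green lever round until the green line is fully shut (lever square across its pipe, home on its stop). Do not force the levers, keep the red vent valve shut, and leave the other things on the bench where they stand.

Things in the scene. Friction and masses are not known exactly. Their poses are not given: they have to be found in the camera images.
- panel: Gas panel fixed to the bench: plate 265 (x) by 470 mm (y), top 12 mm high. Origin on the bench under the middle valve; x = direction of flow (away from the robot). Valves at y = -140, 0, +140 mm, order varies. Header bar along y at x = 115 mm, 30 mm square, top 65 mm high, with a round gauge at y = 190 mm (top 120 mm high) and a copper delivery tube at its -y end.
- blue_lever (a joint): Lever of the blue valve (reserve cylinder): 0 rad = shut (lever square across its pipe, pointing to the panel's -y), 1.571 rad = open (lever in line with its pipe, pointing to the panel's +x). Opens anticlockwise seen from above; hard stop at each end. Stiff (0.3 N m, 4 to 5 N at the handle), stays where left. Starts shut or up to 0.07 rad off.
- green_lever (a joint): Lever of the green valve (cylinder in use, nearly empty): same lever and same sense as the blue one, 0 rad = shut (pointing to panel -y), 1.571 rad = open (pointing to panel +x). Starts open or up to 0.07 rad off.
- red_lever (a joint): Lever of the red vent valve: same lever and same sense, 0 rad = shut (pointing to panel -y). Starts shut (within 0.03 rad) and must stay shut.
- blue_valve: Whole blue valve line, fixed on the panel: steel ball valve 34 mm wide, copper pipe along its x axis (10 mm thick, axis 50 mm above the bench). Origin on the bench under the stem; axes parallel to the panel's. The valve's neck reaches 77 mm, the stem in the lever's hub 110 mm above the bench.
- green_valve: Whole green valve line, same build as the blue one.
- red_valve: Whole red vent valve line, same build as the blue one.
- blue_stem (a point): Point on the blue lever's vertical turning axis at the mid-height of its handle, 110 mm above the bench; axes parallel to the panel's.
- green_stem (a point): The same point of the green valve.
- red_stem (a point): The same point of the red valve.
- blue_handle (a point): Point inside the blue handle, 70 mm out from the turning axis; its x axis points outward along the lever, z up. The coloured plastic handle reaches from 35 to 105 mm from the turning axis, is 16 mm wide and 12 mm high, at 104 to 116 mm above the bench; below it is open down to the pipe and the base plate, and to the header bar when the lever is open.
- green_handle (a point): The same point of the green lever, same handle.
- red_handle (a point): The same point of the red lever, same handle.
- leak_bottle: White leak-spray bottle, 52 mm across, 125 mm high, black cap, standing on the bench off the panel's +y end. Origin at its foot. Bystander.
- wrench: Steel spanner 170 mm long, lying on the bench beyond the panel. Bystander.
- grease_jar: Small amber jar with white lid, 44 mm across, 45 mm high, standing on the bench beyond the panel. Origin at its foot. Bystander.
- logbook: Yellow logbook 150 x 105 x 16 mm with a black pen clipped on its cover, lying on the bench off the panel's -y end. Bystander.

How it is judged (in metres and radians):
On the way, in this order (a step that is already met when the one before it is completed fails the run):
1. the blue valve is fully open while the green one is still open (value of joint blue_lever above 1.46 rad and value of joint green_lever above 1.2 rad), for 0.2 s.
2. the green valve is fully shut, the blue one still fully open (value of joint green_lever below 0.11 rad and value of joint blue_lever above 1.46 rad), for 0.2 s.
At the end, for the whole second after the job is handed in: Blue lever within 0.11 rad (6 degrees) of its open stop, green and red levers within 0.11 rad of their shut stops, all at rest (all of step 2 and value of joint red_lever below 0.11 rad and velocity of joint blue_lever between -0.05 and 0.05 rad/s and velocity of joint green_lever between -0.05 and 0.05 rad/s); the robot touches nothing.
It fails at once if the red vent valve is opened (0.2 rad or more) (value of joint red_lever above 0.2 rad).
It fails at once if the gas is interrupted: blue and green levers both less than about half open (value of joint each of blue_lever, green_lever below 0.8 rad).
It fails at once if a lever or valve is forced with more than 45 N (contact force between the fingers and blue_valve above 45 N or contact force between the fingers and green_valve above 45 N or contact force between the fingers and red_valve above 45 N).
It fails at once if a lever or valve is pushed with the arm or the gripper's body instead of a finger (contact force between the arm and blue_valve above 2 N or contact force between the arm and green_valve above 2 N or contact force between the arm and red_valve above 2 N).
It fails at once if a bystander is pushed or lifted more than 15 mm from its place (distance of any of leak_bottle, wrench, grease_jar, logbook from where it was at the start of the episode above 0.015 m).
It also fails if it takes over 54 s, if anything falls off the work surface, if the arm or the gripper's body presses on something with over 40 N, if the wrist force passes 120 N, or if a joint passes its speed limit or range.

ROBOT

A 6-joint arm with a two-finger parallel gripper is mounted at the origin on the work surface. World frame = base frame: x ahead of the robot, y to its left, z up, the work surface at z = 0. Lengths are in mm, angles in rad, forces in N, time in s.
With the tool pointing down it reaches from about 300 to 775 mm from the base axis. Payload 14.6 kg.
Tool frame: the origin (TCP) lies at the very end of the fingers, on their centre line; the grasp point (between the pads) lies 19 mm behind it; z points along the fingers, y is the line along which they close (so a half turn about z gives the same grasp; the last joint's range is limited). The gripper opens to 94 mm and grips with 3 to 60 N. Pads are 16 mm wide; open, the fingers measure 119 mm over their backs; the gripper's body (75 mm by 177 mm) begins 78 mm behind the grasp point.
Start: joints at [-1.383, 0.3, 1.521, -0, 1.321, -0.067], TCP at [138.622, -532.234, 205.446] pointing down, gripper open.
Joint ranges: [-3.03, 3.03], [-0.79, 2.21], [0.23, 2.52], [-1.04, 4.18], [0, 3.07], [-2.55, 2.55]. Speed limits (rad/s): [2.22, 2.22, 2.57, 3.14, 3.14, 3.14].

INTERFACE

Orientations are given as [roll, pitch, yaw] about the fixed x, y, z axes, in that order (R = Rz(yaw) Ry(pitch) Rx(roll)).
In Python, from cell import manip gives the robot as it stands.
- The arm moves only by the tool servo_tool, never from a script. Its argument "rows" is a list of rows, each a list of 7 numbers: the turn, a rotation vector about the world's x, y, z in degrees, then the shift along the world's x, y, z in mm, then the closure, from 0 (fully open) to 1 (shut). In form: [[rx, ry, rz, dx, dy, dz, fingers], ...]. A call has 1 to 20 rows; each row shifts and turns the commanded pose from where the row before left it; what a row does not reach is not made up. A row lasts 1/8 s, in which the tool goes at most 62.5 mm and 10.7 degrees, less where a joint would pass 70% of its speed; a pose out of reach is approached as far as the arm can. A call with a gripper value outside its range is refused whole. The fingers move at their own pace and stop on an object; "grip_force" is the grip in N (left out, the last holds). Time passes only in rows, so rows that do not move let the fingers close. It gives the time, the measured TCP pose, the force, the opening and the grip force at its end, in the units of the state.
- manip.read_state(): the state, without advancing time (a new reading comes with each control period).
- manip.camera(name): name is "scene" or "top" or "wrist"; returns the picture (384x512x3 uint8, red, green, blue); there is no depth.
- manip.camera_info(name): a dict with "fx", "fy", "cx", "cy" (pixels), "position" and "rotation" of the camera in the world; the wrist camera has in their place "T_tool_cam" (4x4, takes a point from camera to tool coordinates, whose origin is the TCP and whose axes are the flange's). Camera axes: x right, y down, z forward; pixel columns grow to the right and rows downward; lengths in mm; the calibration is good to about 2 mm. A picture is of the moment at which its call begins: read the wrist's pose just before it. camera_info takes no time and is no camera call.
- manip.sign_off(): hands the job in; it is judged then, once.
The state is a dict: "clock": time; "joints": joint angles; "qd": joint speeds; "effort": joint torques, N m; "eef_pos": TCP position; "eef_rot": TCP orientation; "wrist_force": force on the tool from outside, world axes, zero at the start; "moment": the same for the moment, N m; "finger_gap": finger opening in mm; "finger_force": force on a finger pad.
Only numpy, scipy, OpenCV 4.12 (cv2) and the standard library are available. Lean on these libraries where they do the work, as an engineer would, in place of code of your own. Each camera call takes 0.05 s, during which the arm holds its last target. There are 200 camera calls.

## Working session

There is one attempt and no reset: what is moved stays moved. The work goes in short steps, Python scripts to look and compute and a tool call to move; the robot and the scene stay as the last step left them, time stands still between calls to the robot, and variables do not carry over. Pictures are saved under pics/ and viewed, at most 10 in all, crops included, and the job is handed in when it is done.

Besides the shell and the picture viewer there is one more tool, called after "Emit:" in YAML: its name, and indented under it one key for each argument. servo_tool: Moves the arm, as the interface text tells. Its arguments: {"type":"object","properties":{"rows":{"type":"array","items":{"type":"array","items":{"type":"number"}}},"grip_force":{"type":"number"}},"required":["rows"]}

```bash
mkdir -p pics; python3 - <<'E'
from cell import manip
import cv2
for n in("top","scene"):
    im=manip.camera(n); cv2.imwrite(f"pics/{n}0.png",cv2.cvtColor(im,cv2.COLOR_RGB2BGR)); print(n,manip.camera_info(n))
s=manip.read_state(); print(s)
E
```

```text
top {'fx': 376.76796021901936, 'fy': 376.76796021901936, 'cx': 253.68456649957457, 'cy': 188.3397436855656, 'position': array([ 435.35605142,   22.44197677, 1278.90481244]), 'rotation': array([-3.03801914, -0.00431322, -1.55044005])}
scene {'fx': 381.54859063846936, 'fy': 381.54859063846936, 'cx': 249.8255961371797, 'cy': 193.24146769576518, 'position': array([1293.08574592, -226.70786321,  855.02340633]), 'rotation': array([-2.34779816,  0.00293   ,  1.28245565])}
{'clock': 0.1, 'joints': array([-1.38261679e+00,  3.00417458e-01,  1.52153570e+00,  5.70714540e-06,
        1.32068858e+00, -6.65855177e-02]), 'qd': array([ 0.00153984, -0.00154924, -0.00145428, -0.00097579,  0.00032956,
        0.00037923]), 'effort': array([ 1.62242497e-03, -5.32643473e+01, -3.53284121e+01,  7.09994417e-02,
        2.34738953e-02, -7.06581886e-05]), 'eef_pos': array([ 138.57124904, -532.0094304 ,  204.93494925]), 'eef_rot': array([-3.14054627e+00, -7.53175478e-05,  2.54763602e-01]), 'wrist_force': array([-0.98080135, -0.60779593, -0.37360539]), 'moment': array([0.00536609, 0.02897124, 0.01537778]), 'finger_force': 0.0, 'finger_gap': 94.0797366742672}
```

View pics/top0.png

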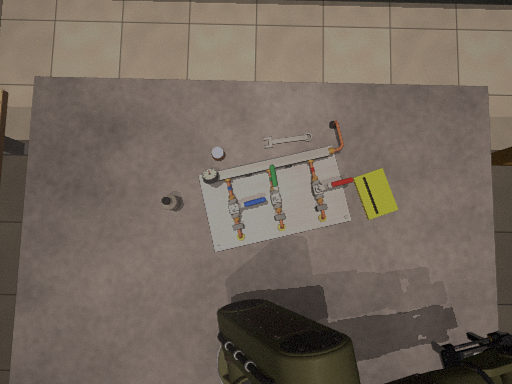

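View pics/scene0.png

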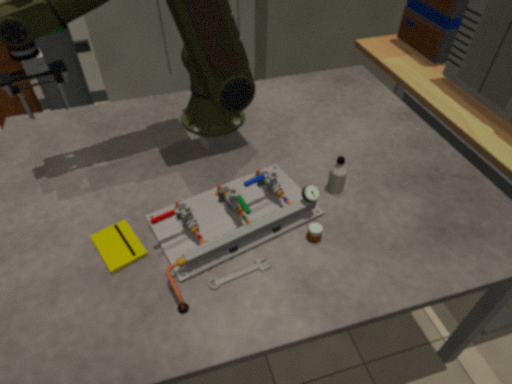

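The top view shows the panel, yawed slightly: blue valve at about (235,209), green at (276,199), red at (318,188). The blue lever is square to its pipe and the green one is in line. I'll enlarge for measurement.

```bash
python3 - <<'E'
import cv2
im=cv2.imread("pics/top0.png")[140:256,190:360]
cv2.imwrite("pics/crop.png",cv2.resize(im,None,fx=4.7,fy=4.7,interpolation=cv2.INTER_CUBIC))
E
cat > h.py <<'E'
import numpy as np
from cell import manip
from scipy.spatial.transform import Rotation as R
def ray(n,u,v,z):
    c=manip.camera_info(n); r=np.array(c["rotation"])
    d=R.from_euler("xyz",r).as_matrix()@[(u-c["cx"])/c["fx"],(v-c["cy"])/c["fy"],1]
    p=np.array(c["position"]); return (p+d*(z-p[2])/d[2]).round(1)
def proj(n,P):
    c=manip.camera_info(n)
    q=(np.atleast_2d(P)-c["position"])@R.from_euler("xyz",c["rotation"]).as_matrix()
    return np.c_[c["cx"]+c["fx"]*q[:,0]/q[:,2],c["cy"]+c["fy"]*q[:,1]/q[:,2]]
E
```

```text
(no output)
```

View pics/crop.png

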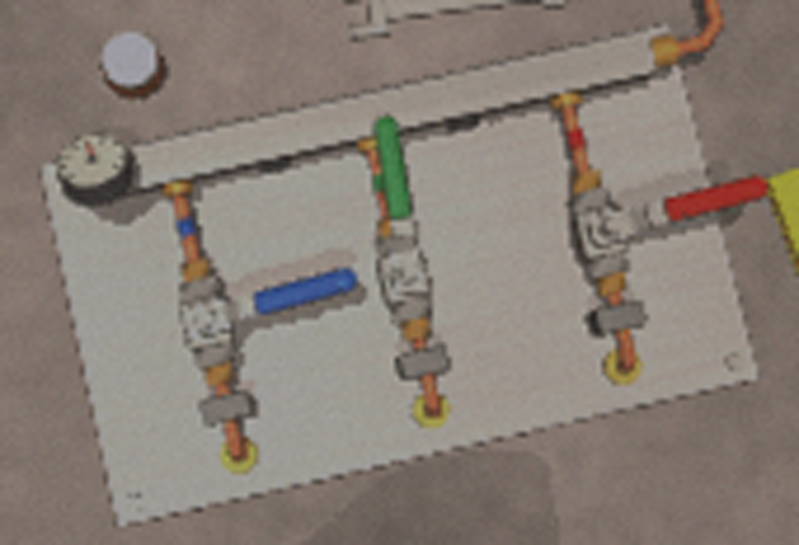

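```bash
python3 - <<'E'
from h import *
import cv2
from scipy.optimize import least_squares
f=lambda u,v:(190+(u+.5)/4.7-.5,140+(v+.5)/4.7-.5)
for n,a,b in[("blue",(256,302),(354,280)),("green",(400,216),(383,118)),("red",(668,210),(768,187))]:
    p,q=ray("top",*f(*a),113),ray("top",*f(*b),113); d=q-p; print(n,p,q,np.hypot(*d[:2]),np.degrees(np.arctan2(d[1],d[0])))
for c in[(118,524),(756,378)]: print(ray("top",*f(*c),12))
a,b=ray("top",*f(118,524),12),ray("top",*f(756,378),12); d=a-b;print(np.linalg.norm(d),np.degrees(np.arctan2(-d[0],d[1])))
hsv={}
C={}
for n in("top","scene"):
    im=cv2.imread(f"pics/{n}0.png").astype(int); B,G,Rr=im[...,0],im[...,1],im[...,2]
    for k,m in dict(blue=(B>Rr+60)&(B>G+40),green=(G>Rr+50)&(G>B+30),red=(Rr>G+90)&(Rr>B+90)&(abs(G-B)<30)).items():
        m=m.astype(np.uint8)
        if n=="scene": m[:150]=0
        nn,l,st,ce=cv2.connectedComponentsWithStats(m); i=1+np.argmax(st[1:,4]); C[n,k]=ce[i]; print(n,k,st[i],ce[i])
    # triangulate handles
for k in("blue","green","red"):
    r=least_squares(lambda P:np.r_[proj("top",P)[0]-C["top",k],proj("scene",P)[0]-C["scene",k]],[500,0,110]); print(k,r.x.round(1),r.fun.round(2))
E
```

```text
blue [507.7  48.7 113. ] [523.5 -15.7 113. ] 66.30987860040162 -76.21523602696425
green [566.7 -45.4 113. ] [632.1 -33.1 113. ] 66.54660021368483 10.651389296456612
red [ 574.4 -223.1  113. ] [ 591.2 -289.6  113. ] 68.58928487745011 -75.82193558529305
[354.9 144.8  12. ]
[ 467.  -307.1   12. ]
465.59641321642505 13.931781830119048
top blue [245 198  20   8  82] [254.13414634 201.45121951]
top green [270 165   7  21  73] [273.20547945 175.34246575]
top red [332 178  21   8  80] [342.175  181.5125]
scene blue [245 175  19  10  78] [254.23076923 179.3974359 ]
scene green [237 196  13  16  73] [243.05479452 203.65753425]
scene red [151 211  23  11  86] [162.06976744 216.12790698]
blue [515.6  16.2 110.2] [ 0.45  0.14  0.44 -0.01]
green [598.9 -41.4 109.2] [ 0.32  0.1   0.29 -0.  ]
red [ 583.8 -257.6  111.3] [0.46 0.08 0.39 0.03]
```

```bash
cat >> h.py <<'E'
psi=np.radians(13.95); e=lambda a:np.array([np.cos(a),np.sin(a)])
S=dict(blue=np.array([498.8,84.1]),green=np.array([532.9,-52.8]))
def fp(c,th,d,r=75):  # finger centre; d<0: clockwise side
    a=psi-np.pi/2+th; return S[c]+r*e(a)+d*e(a+np.pi/2)
E
python3 - <<'E'
from h import *
s=manip.read_state(); print(s["eef_pos"],np.degrees(s["eef_rot"]))
for d in(-45,-16): print(d,fp("blue",0,d).round(1))
p=fp("blue",0,-16)
for t in range(6,91,6):
    q=fp("blue",np.radians(t),-16); print(t,(q-p).round(1),q.round(1)); p=q
E
```

```text
[ 138.57124904 -532.0094304   204.93494925] [-1.79940047e+02 -4.31537761e-03  1.45968792e+01]
-45 [473.2   0.5]
-16 [501.4   7.5]
6 [8.  0.7] [509.4   8.1]
12 [7.9 1.5] [517.2   9.7]
18 [7.7 2.3] [524.9  12. ]
24 [7.4 3.1] [532.3  15.1]
30 [7.  3.9] [539.3  19. ]
36 [6.6 4.6] [545.9  23.6]
42 [6.1 5.3] [552.   28.8]
48 [5.5 5.9] [557.5  34.7]
54 [4.8 6.4] [562.3  41.1]
60 [4.1 6.9] [566.5  48. ]
66 [3.4 7.3] [569.9  55.3]
72 [2.6 7.6] [572.5  62.8]
78 [1.8 7.8] [574.3  70.7]
84 [1. 8.] [575.3  78.6]
90 [0.2 8. ] [575.4  86.7]
```

Emit:
servo_tool:
  rows:
    - [0,0,0,0,0,0,1]
    - [0,0,0,24,42,0,1]
    - [0,0,0,24,42,0,1]
    - [0,0,0,24,42,0,1]
    - [0,0,0,24,42,0,1]
    - [0,0,0,24,42,0,1]
    - [0,0,0,24,42,0,1]
    - [0,0,0,24,42,0,1]
    - [0,0,0,24,42,0,1]
    - [0,0,0,24,42,0,1]
    - [0,0,0,24,42,0,1]
    - [0,0,0,24,42,0,1]
    - [0,0,0,24,42,0,1]
    - [0,0,0,0,0,0,1]
  grip_force: 10

```text
clock: 1.85
eef_pos: [427.3, -26.1, 205.2]
eef_rot: [-3.141, 0.0, 0.259]
wrist_force: [0.0, -0.6, -0.1]
finger_gap: 0.7
finger_force: 0.0
```

Emit:
servo_tool:
  rows:
    - [0,0,-0.9,40,25,0,1]
    - [0,0,0,0,0,-40,1]
    - [0,0,0,0,0,-40,1]
    - [0,0,0,0,0,-29,1]
    - [0,0,0,0,0,0,1]
    - [0,0,0,0,0,0,1]

```text
clock: 2.6
eef_pos: [467.1, -3.7, 97.7]
eef_rot: [3.141, -0.001, 0.239]
wrist_force: [0.7, -0.0, 0.4]
finger_gap: 0.6
finger_force: 0.0
```

```bash
python3 - <<'E'
from h import *
import cv2
for n,(a,b,c,d) in dict(top=(140,256,190,360),scene=(130,270,130,330)).items():
    im=cv2.cvtColor(manip.camera(n),cv2.COLOR_RGB2BGR)[a:b,c:d]
    cv2.imwrite(f"pics/{n}1.png",cv2.resize(im,None,fx=4,fy=4,interpolation=cv2.INTER_CUBIC))
E
```

```text
(no output)
```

View pics/scene1.png

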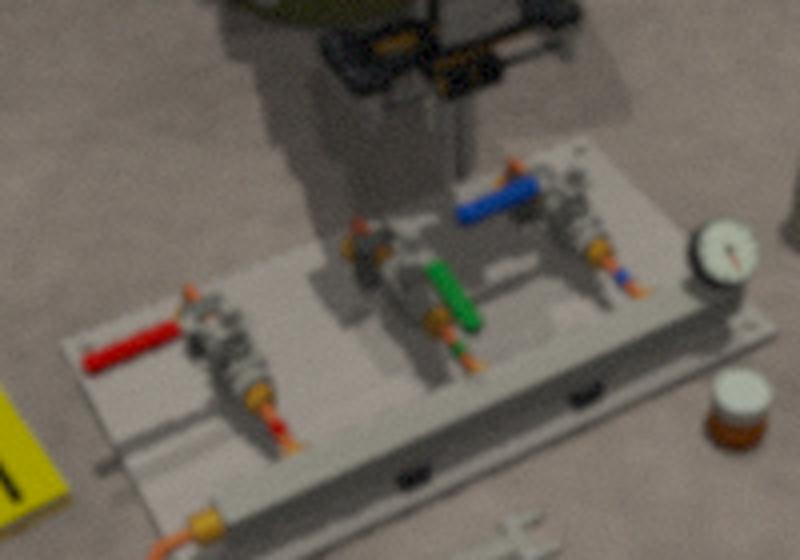

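The closed fingertips (about (460,180) in the crop) are just behind the outer end of the blue handle and clear of it. Next I'll make contact.

Emit:
servo_tool:
  rows:
    - [0,0,0,12,4,-1,1]
    - [0,0,0,12,4,0,1]
    - [0,0,0,6,2,0,1]
    - [0,0,0,4,1,0,1]
    - [0,0,3,4,0,0,1]
    - [0,0,3,4,1,0,1]
    - [0,0,0,0,0,0,1]

```text
clock: 3.58
eef_pos: [508.4, 8.7, 95.3]
eef_rot: [-3.141, 0.001, 0.344]
wrist_force: [-2.5, -1.4, 0.9]
finger_gap: 0.7
finger_force: 1.4
```

Emit:
servo_tool:
  rows:
    - [0,0,6,8.5,1.5,0,1]
    - [0,0,6,7.7,2.3,0,1]
    - [0,0,6,7.4,3.1,0,1]
    - [0,0,6,7,3.9,0,1]
    - [0,0,6,6.6,4.6,0,1]
    - [0,0,6,6.1,5.3,0,1]
    - [0,0,0,0,0,0,1]

```text
clock: 4.45
eef_pos: [551.8, 29.6, 95.1]
eef_rot: [-3.141, 0.0, 0.971]
wrist_force: [-0.5, -0.5, -1.3]
finger_gap: 0.5
finger_force: 0.3
```

Emit:
servo_tool:
  rows:
    - [0,0,6,5.5,5.9,0,1]
    - [0,0,6,4.8,6.4,0,1]
    - [0,0,6,4.1,6.9,0,1]
    - [0,0,6,3.4,7.3,0,1]
    - [0,0,6,2.6,7.6,0,1]
    - [0,0,4,1.5,5,0,1]
    - [0,0,0,0,0,0,1]

```text
clock: 5.32
eef_pos: [573.7, 68.5, 95.3]
eef_rot: [3.141, 0.0, 1.563]
wrist_force: [-1.5, -1.0, -0.6]
finger_gap: -0.1
finger_force: 0.6
```

```bash
cat >> h.py <<'E'
def where(c):
    s=manip.read_state(); p=s["eef_pos"][:2]-S[c]; sg=-1 if c=="blue" else 1
    r=np.hypot(*p); a=np.arctan2(p[1],p[0])-psi+np.pi/2
    th=a-sg*np.arcsin(16/r); print(c,"lever if touching",th.round(3),"r",r.round(1),"tool yaw-psi",(s["eef_rot"][2]-psi).round(3),"F",s["wrist_force"].round(1),s["eef_pos"].round(1),s["clock"])
E
python3 -c "
from h import *
where('blue')"
```

```text
blue lever if touching 1.332 r 76.5 tool yaw-psi 1.319 F [-1.5 -1.  -0.6] [573.7  68.5  95.3] 5.325
```

Emit:
servo_tool:
  rows:
    - [0,0,4,1,5,0,1]
    - [0,0,4,0.6,5,0,1]
    - [0,0,2,0.2,3,0,1]
    - [0,0,0,0,0,0,1]

```text
clock: 5.82
eef_pos: [575.6, 81.2, 95.4]
eef_rot: [3.141, 0.0, 1.737]
wrist_force: [-0.4, -3.0, -1.5]
finger_gap: 0.4
finger_force: 1.3
```

Emit:
servo_tool:
  rows:
    - [0,0,1.5,0,2,0,1]
    - [0,0,0,0,0,0,1]

```text
clock: 6.08
eef_pos: [575.6, 83.4, 95.5]
eef_rot: [3.142, 0.0, 1.766]
wrist_force: [-1.4, -4.3, -1.2]
finger_gap: 0.6
finger_force: 2.1
```

Emit:
servo_tool:
  rows:
    - [0,0,1,0,1.5,0,1]
    - [0,0,0,0,0,0,1]

```text
clock: 6.32
eef_pos: [575.6, 84.4, 95.4]
eef_rot: [-3.141, 0.001, 1.783]
wrist_force: [-1.7, -8.3, -1.1]
finger_gap: 0.2
finger_force: 3.9
```

```bash
python3 -c "
from h import *
where('blue')"
```

```text
blue lever if touching 1.541 r 76.8 tool yaw-psi 1.54 F [-1.7 -8.3 -1.1] [575.6  84.4  95.4] 6.325
```

Emit:
servo_tool:
  rows:
    - [0,0,0,0,1,0,1]
    - [0,0,0,0,0,0,1]

```text
clock: 6.58
eef_pos: [575.6, 84.6, 95.4]
eef_rot: [-3.141, 0.002, 1.783]
wrist_force: [-2.6, -14.4, -0.3]
finger_gap: 0.6
finger_force: 6.6
```

Emit:
servo_tool:
  rows:
    - [0,0,0,0,1,0,1]
    - [0,0,0,0,0,0,1]

```text
clock: 6.82
eef_pos: [575.6, 84.7, 95.4]
eef_rot: [-3.14, 0.003, 1.782]
wrist_force: [-2.4, -19.3, 0.5]
finger_gap: 0.6
finger_force: 9.3
```

Emit:
servo_tool:
  rows:
    - [0,0,0,1,-4,0,1]
    - [0,0,0,2,-8,0,1]
    - [0,0,0,4,-16,0,1]
    - [0,0,0,0,0,60,1]
    - [0,0,0,0,0,60,1]
    - [0,0,0,-60,0,0,1]
    - [0,0,0,-60,0,0,1]
    - [0,0,0,-60,0,0,1]
    - [0,0,0,0,0,0,1]
    - [0,0,0,0,0,0,1]

```text
clock: 8.07
eef_pos: [403.6, 58.8, 216.1]
eef_rot: [3.14, 0.0, 1.783]
wrist_force: [0.0, -0.2, 0.9]
finger_gap: 0.4
finger_force: 0.0
```

```bash
python3 - <<'E'
from h import *
import cv2
for n,(a,b,c,d) in dict(top=(140,256,190,360),scene=(130,270,130,330)).items():
    im=cv2.cvtColor(manip.camera(n),cv2.COLOR_RGB2BGR)[a:b,c:d]
    cv2.imwrite(f"pics/{n}2.png",cv2.resize(im,None,fx=4,fy=4,interpolation=cv2.INTER_CUBIC))
where("green")
for d in(40,16): print(d,fp("green",1.5,d).round(1))
p=fp("green",1.5,16)
for t in list(range(80,-1,-6))+[0]:
    q=fp("green",np.radians(t),16); print(t,(q-p).round(1),q.round(1)); p=q
E
```

```text
green lever if touching 3.662 r 170.8 tool yaw-psi 1.54 F [-0.   0.6  0.2] [403.7  58.9 215.5] 8.175
40 [ 5.999e+02 -5.000e-01]
16 [604.  -24.2]
80 [ 2.6 -7.5] [606.6 -31.7]
74 [ 1.8 -7.8] [608.4 -39.5]
68 [ 1. -8.] [609.4 -47.5]
62 [ 0.1 -8. ] [609.5 -55.5]
56 [-0.7 -8. ] [608.8 -63.5]
50 [-1.5 -7.9] [607.3 -71.4]
44 [-2.3 -7.7] [605. -79.]
38 [-3.1 -7.4] [601.8 -86.4]
32 [-3.9 -7. ] [597.9 -93.4]
26 [-4.6 -6.6] [ 593.3 -100. ]
20 [-5.3 -6.1] [ 588.1 -106.1]
14 [-5.9 -5.5] [ 582.2 -111.6]
8 [-6.4 -4.8] [ 575.8 -116.4]
2 [-6.9 -4.1] [ 568.9 -120.5]
0 [-2.4 -1.2] [ 566.5 -121.7]
```

View pics/scene2.png

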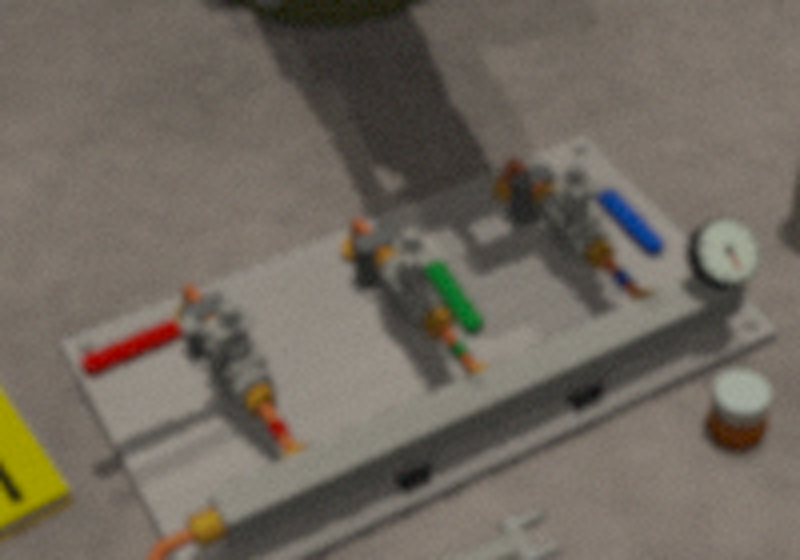

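The blue lever (600–660,190–250) now lies in line with its pipe, and green and red are unchanged. Next I'll place the finger on green's +y side.

Emit:
servo_tool:
  rows:
    - [0,0,-2,49,-14,0,1]
    - [0,0,0,49,-15,0,1]
    - [0,0,0,49,-15,0,1]
    - [0,0,0,49,-14,0,1]
    - [0,0,0,0,0,0,1]
    - [0,0,0,0,0,-40,1]
    - [0,0,0,0,0,-40,1]
    - [0,0,0,0,0,-40,1]
    - [0,0,0,0,0,0,1]

```text
clock: 9.3
eef_pos: [597.1, 1.2, 92.8]
eef_rot: [-3.136, -0.001, 1.749]
wrist_force: [-0.9, -0.2, 0.8]
finger_gap: 0.6
finger_force: 0.0
```

Emit:
servo_tool:
  rows:
    - [0,0,0,2,-10,0,1]
    - [0,0,0,1,-7,0,1]
    - [0,0,0,1,-4,0,1]
    - [0,0,0,1,-4,0,1]
    - [0,0,-3,1.5,-4,0,1]
    - [0,0,0,0,0,0,1]

```text
clock: 10.05
eef_pos: [605.3, -27.9, 95.8]
eef_rot: [3.141, -0.0, 1.697]
wrist_force: [1.0, 1.7, 0.8]
finger_gap: 0.8
finger_force: 0.8
```

```bash
python3 -c "
from h import *
where('green')"
```

```text
green lever if touching 1.448 r 76.6 tool yaw-psi 1.453 F [1.  1.7 0.8] [605.3 -27.9  95.8] 10.05
```

Emit:
servo_tool:
  rows:
    - [0,0,-3,1.3,-3.8,0,1]
    - [0,0,-6,1.8,-7.8,0,1]
    - [0,0,-6,1,-8,0,1]
    - [0,0,-6,0.1,-8,0,1]
    - [0,0,-6,-0.7,-8,0,1]
    - [0,0,-6,-1.5,-7.9,0,1]
    - [0,0,-6,-2.3,-7.7,0,1]
    - [0,0,0,0,0,0,1]

```text
clock: 11.05
eef_pos: [604.8, -79.5, 95.5]
eef_rot: [3.141, 0.0, 1.017]
wrist_force: [-0.7, 1.5, -0.6]
finger_gap: 0.7
finger_force: 0.0
```

Emit:
servo_tool:
  rows:
    - [0,0,-6,-3.1,-7.4,0,1]
    - [0,0,-6,-3.9,-7,0,1]
    - [0,0,-6,-4.6,-6.6,0,1]
    - [0,0,-6,-5.3,-6.1,0,1]
    - [0,0,-6,-5.9,-5.5,0,1]
    - [0,0,0,0,0,0,1]

```text
clock: 11.8
eef_pos: [581.8, -111.8, 95.5]
eef_rot: [3.142, 0.0, 0.495]
wrist_force: [-0.3, 0.3, 0.3]
finger_gap: 0.5
finger_force: 0.0
```

```bash
python3 -c "
from h import *
where('green')"
```

```text
green lever if touching 0.238 r 76.7 tool yaw-psi 0.252 F [-0.3  0.3  0.3] [ 581.8 -111.8   95.5] 11.8
```

Emit:
servo_tool:
  rows:
    - [0,0,-5,-5,-4,0,1]
    - [0,0,-4,-4,-2.4,0,1]
    - [0,0,-2,-3,-1,0,1]
    - [0,0,0,0,0,0,1]

```text
clock: 12.3
eef_pos: [570.2, -119.0, 95.5]
eef_rot: [3.141, 0.0, 0.304]
wrist_force: [2.2, -0.8, -0.1]
finger_gap: 0.4
finger_force: 0.8
```

Emit:
servo_tool:
  rows:
    - [0,0,-2,-2,-0.5,0,1]
    - [0,0,0,0,0,0,1]

```text
clock: 12.55
eef_pos: [568.1, -119.6, 95.5]
eef_rot: [3.141, -0.0, 0.266]
wrist_force: [3.9, -1.2, 0.3]
finger_gap: 0.7
finger_force: 1.6
```

Emit:
servo_tool:
  rows:
    - [0,0,0,-1.5,-0.4,0,1]
    - [0,0,0,0,0,0,1]

```text
clock: 12.8
eef_pos: [566.5, -120.1, 95.5]
eef_rot: [3.142, -0.0, 0.266]
wrist_force: [3.6, -1.1, -0.0]
finger_gap: 0.5
finger_force: 1.6
```

```bash
python3 -c "
from h import *
where('green')"
```

```text
green lever if touching 0.006 r 75.2 tool yaw-psi 0.022 F [ 3.6 -1.1 -0. ] [ 566.5 -120.1   95.5] 12.8
```

Emit:
servo_tool:
  rows:
    - [0,0,-1,-1.5,-0.4,0,1]
    - [0,0,0,0,0,0,1]

```text
clock: 13.05
eef_pos: [565.0, -120.5, 95.5]
eef_rot: [3.142, 0.0, 0.247]
wrist_force: [4.2, -2.0, -0.1]
finger_gap: 0.5
finger_force: 1.6
```

Emit:
servo_tool:
  rows:
    - [0,0,0,-1,-0.3,0,1]
    - [0,0,0,0,0,0,1]

```text
clock: 13.3
eef_pos: [564.8, -120.5, 95.6]
eef_rot: [3.141, -0.002, 0.248]
wrist_force: [10.8, 0.5, -1.8]
finger_gap: 0.7
finger_force: 4.9
```

Emit:
servo_tool:
  rows:
    - [0,0,0,-1,-0.3,0,1]
    - [0,0,0,0,0,0,1]

```text
clock: 13.55
eef_pos: [564.6, -120.6, 95.7]
eef_rot: [3.141, -0.004, 0.248]
wrist_force: [17.4, 1.2, -4.5]
finger_gap: 0.9
finger_force: 8.4
```

Green is on its stop. Next: back off, lift, clear away and check.

Emit:
servo_tool:
  rows:
    - [0,0,0,4,1,0,1]
    - [0,0,0,8,2,0,1]
    - [0,0,0,14,4,0,1]
    - [0,0,0,0,0,60,1]
    - [0,0,0,0,0,60,1]
    - [0,0,0,-60,0,0,1]
    - [0,0,0,-60,0,0,1]
    - [0,0,0,-60,0,0,1]
    - [0,0,0,0,0,0,1]
    - [0,0,0,0,0,0,1]

```text
clock: 14.8
eef_pos: [409.7, -114.1, 215.9]
eef_rot: [3.141, -0.001, 0.248]
wrist_force: [-0.4, 0.4, -0.8]
finger_gap: 0.7
finger_force: 0.0
```

```bash
python3 - <<'E'
from h import *
import cv2
im=cv2.cvtColor(manip.camera("scene"),cv2.COLOR_RGB2BGR)[130:300,80:350]
cv2.imwrite("pics/scene3.png",cv2.resize(im,None,fx=2.9,fy=2.9,interpolation=cv2.INTER_CUBIC))
E
```

```text
(no output)
```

View pics/scene3.png

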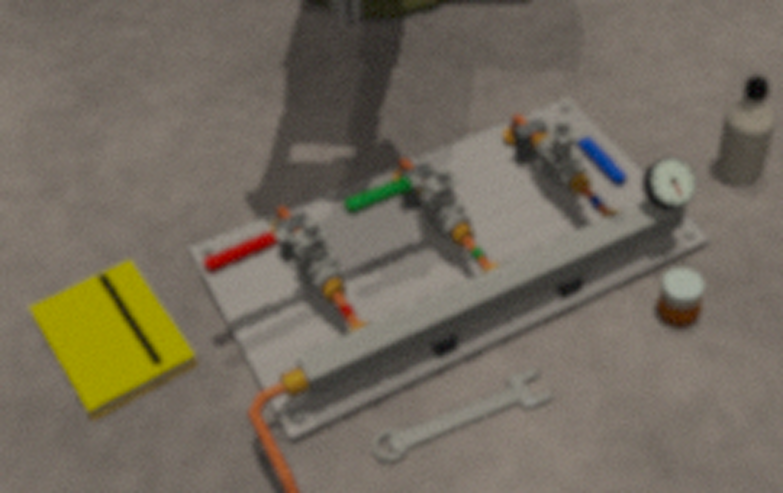

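The green lever (350–410,180–205) is square across its pipe and parallel to red. Blue is in line with its pipe, the bystanders haven't moved, and the arm is clear.

```bash
python3 -c "
from cell import manip
print(manip.sign_off())"
```

```text
the job is handed in; nothing more can be done
None
```

The job is handed in with no verdict shown: I pushed the blue lever fully open to its stop, then the green lever fully shut to its stop; the red vent stayed shut, nothing else on the bench moved, and the arm ended clear.

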